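Start the stirrer at its working speed

ROBOT

A 7-joint arm with a two-finger parallel gripper is mounted at the origin on the work surface. World frame = base frame: x ahead of the robot, y to its left, z up, the work surface at z = 0. Lengths are in mm, angles in rad, forces in N, time in s.
With the tool pointing down it reaches from about 400 to 875 mm from the base axis. Payload 4.4 kg.
Tool frame: the origin (TCP) lies at the very end of the fingers, on their centre line; the grasp point (between the pads) lies 19 mm behind it; y points along the fingers, x is the direction in which the jaws open and shut, and the axes are right-handed (so a half turn about y gives the same grasp; the last joint's range is limited). The gripper opens to 85 mm and grips with 20 to 120 N. Pads are 22 mm wide; open, the fingers measure 114 mm over their backs; the gripper's body (76 mm by 85 mm) begins 54 mm behind the grasp point. The pads swing forward as they close: fully open they stand 13 mm farther back than shut.
Start: joints at [1.213, 0.628, 0.038, 1.517, -0.027, 0.996, -0.02], TCP at [187.017, -622.529, 231.313] pointing down, gripper open.
Joint ranges: [-3.06, 3.06], [-0.37, 2.12], [-1.25, 1.32], [0.18, 2.47], [-1.1, 4.24], [0.23, 1.98], [-2.94, 2.94]. Speed limits (rad/s): [2.57, 2.57, 3.14, 3.14, 3.14, 3.14, 3.14].

INTERFACE

Orientations are given as [roll, pitch, yaw] about the fixed x, y, z axes, in that order (R = Rz(yaw) Ry(pitch) Rx(roll)).
In Python, from cell import readout, eyes, finish_job gives the robot as it stands. The module is installed in compiled form; this text tells all that it offers.
- The arm moves only by the tool apply_moves, never from a script. Its argument "commands" is a list that holds one entry, the list of rows, each a list of 6 numbers: the shift along the tool's x, y, z in units of 0.04 m (1.0 is 0.04 m), then the turn, a rotation vector about the tool's x, y, z in units of 5 degrees (1.0 is 5 degrees). A call has 1 to 8 rows; each row shifts and turns the pose as measured when the row begins, along the tool's axes as they then stand; what a row does not reach is not made up. A row lasts 1/12 s, in which the tool goes at most 41.7 mm and 7.16 degrees, less where a joint would pass 70% of its speed; a pose out of reach is approached as far as the arm can. A call with a number of a shift or a turn outside -1 to 1 is refused whole. A call with a gripper value outside its range is refused whole. "claw" is the finger opening in mm, from 0 to 85.4, set as the call begins (left out, the last holds). The fingers move at their own pace and stop on an object; the grip force is fixed at half the most. Time passes only in rows, so rows that do not move let the fingers close. It gives the time, the measured TCP pose, the force and the opening at its end, in the units of the state.
- readout.read_state(): the state, without advancing time (a new reading comes with each control period).
- eyes.get_image(name): name is "scene" or "top"; returns a dict with "image" (400x640x3 uint8, red, green, blue), "mtx" (3x3 intrinsics, pixels), "rvec" (rotation vector, rad) and "tvec" (3), from world to camera coordinates, as OpenCV has them. Camera axes: x right, y down, z forward; pixel columns grow to the right and rows downward; lengths in mm; the calibration is good to about 2 mm. A picture is of the moment at which its call begins. There is no depth.
- finish_job(): hands the job in, once; it reports no verdict.
The state is a dict: "clock": time; "qpos": joint angles; "qd": joint speeds; "tau": joint torques, N m; "eef_pos": TCP position; "tool_rot": TCP orientation; "force": force on the tool from outside, world axes, zero at the start; "torque": the same for the moment, N m; "width": finger opening in mm.
Only numpy, scipy, OpenCV 4.12 (cv2) and the standard library are available. Lean on these libraries where they do the work, as an engineer would, in place of code of your own. Each camera call takes 0.05 s, during which the arm holds its last target. There are 200 camera calls.

TASK

Start the magnetic stirrer under the amber flask: first switch it on by pressing down the raised front half of its red rocker, then roll the black knurled speed wheel away from the robot with a light fingertip until the green mark clicks into place at the pointer lines. Do not run past the green mark, do not squeeze or press the wheel hard, and leave the flask and the other things standing where they are.

Things in the scene. Friction and masses are not known exactly. Their poses are not given: they have to be found in the camera images.
- stirrer: Magnetic stirrer, fixed: grey-blue casing 255 (its x) by 180 mm (its y). Origin on the bench, 130 mm behind the front edge, mid-width; +x points to its back, away from the robot, z up. Control deck: front 90 mm, flat top 60 mm up, red rocker on its left (+y), black wheel on its right. Behind it a white plate 152 mm square, top 75 mm up, centred 41 mm behind the origin.
- wheel_top (a point): Fixed point at the crown of the black knurled speed wheel, mid-width: in the stirrer's frame x -88, y -42, z 77 mm; axes as the stirrer's. White pointer lines beside the wheel mark the crown. Wheel radius 34 mm, width 24 mm, level axle along the stirrer's y, 43 mm up; only the upper segment, 59 mm long, shows. The axle is sprung: pressed down, the wheel sinks about 1 mm per 3.5 N, 5 mm at most.
- speed_wheel (a joint): Wheel angle, rad; grows as the crown rolls away from the robot (stirrer +x). Sprung detents every 0.449 rad (15.3 mm of rim): 0, 0.449, 0.898 ... 2.244, each with a 4 mm mark across the rim that is then at the crown: white, but green for 0.898. Starts in 0 or 0.449, green on the robot's side of the crown. 1.5 N at the rim leaves a detent; past half way it snaps into the next; freed, it centres.
- power_rocker (a joint): Tilt of the red rocker in rad: 0 off (front half raised, rear half level) to 0.30 on (front half level, rear half raised). It stays where it is left. About 2 N presses it over.
- rocker_on (a point): Point to press: on the upper face of the rocker's front half, 12 mm in front of its pivot; moves with the rocker. Rocker 36 mm long (stirrer x), 24 mm wide; pivot in the stirrer's frame x -88, y 45, z 60.5 mm. Off: this point is about 67 mm above the bench, the front edge about 69 mm. On: the front half is level, 63.5 mm up.
- flask: Amber glass conical flask, full, with an off-white stopper, loose on the white plate: 105 mm across the base, 196 mm high, neck 34 mm; origin at the centre of its underside. Leave it.
- jar_a: Small white screw-cap jar, 54 mm across, 62 mm high, loose on the bench; origin at the centre of its underside. Leave it.
- jar_b: Another such white jar. Leave it.
- dropper: Small amber bottle with a black cap, 42 mm across, 95 mm high; origin at the centre of its underside. Leave it.
- beaker: Empty glass beaker, 72 mm across, 95 mm high; origin at the centre of its underside. Leave it.
- carton: Small white carton with a green band, 55 x 75 x 95 mm high; origin at the centre of its underside. Leave it.
- bung: Tan tapered rubber bung, 35 mm across the top, 28 mm high; origin at the centre of its underside. Leave it.
There are look-alikes about, which are no part of the job. Several things have the shape of the flask; the one meant has the colours described above.

How it is judged (in metres and radians):
On the way, in this order (a step that is already met when the one before it is completed fails the run):
1. the rocker is pressed over to on (value of joint power_rocker above 0.22 rad), for 0.2 s.
2. the wheel stands in the setting with the green mark at the pointer lines (value of joint speed_wheel between 0.76 and 1.04 rad), for 0.2 s.
At the end, for the whole second after the job is handed in: The rocker is on (over 0.22 rad of its 0.30), the speed wheel rests in the detent with the green mark at the pointer (0.898 rad, within 0.1), and the flask stands upright on the plate within 20 mm of where it stood (value of joint power_rocker above 0.22 rad and value of joint speed_wheel between 0.8 and 1 rad and velocity of joint speed_wheel between -0.1 and 0.1 rad/s and distance of flask from where it was at the start of the episode below 0.02 m and angle between flask's own z axis and vertical below 0.1 rad); the robot touches nothing.
It fails at once if the wheel is run past the green mark towards the next setting (value of joint speed_wheel above 1.16 rad).
It fails at once if the wheel is squeezed or pressed with more than 35 N (contact force between the fingers and speed_wheel above 35 N).
It fails at once if the flask is shifted by more than 20 mm, tipped or lifted (distance of flask from where it was at the start of the episode above 0.02 m or angle between flask's own z axis and vertical above 0.2 rad).
It fails at once if another thing on the bench is shifted by more than 30 mm, knocked over or lifted (distance of any of jar_a, jar_b, dropper, beaker, carton, bung from where it was at the start of the episode above 0.03 m or angle between any of jar_a, jar_b, dropper, beaker, carton, bung's own z axis and vertical above 0.5 rad).
It also fails if it takes over 48 s, if anything falls off the work surface, if the arm or the gripper's body presses on something with over 40 N, if the wrist force passes 120 N, or if a joint passes its speed limit or range.

## Working session

There is one attempt and no reset: what is moved stays moved. The work goes in short steps, Python scripts to look and compute and a tool call to move; the robot and the scene stay as the last step left them, time stands still between calls to the robot, and variables do not carry over. Pictures are saved under pics/ and viewed, about 8 in all and at most 12, crops included, and the job is handed in when it is done.

Besides the shell and the picture viewer there is one more tool, called by a JSON object that holds its "fn" and its "kwargs", one argument or row to a line. apply_moves: Moves the arm, as the interface text tells. Shifts and turns lie within -1 to 1; 1 stands for 0.04 m of shift or 5 degrees of turn. Its arguments: {"type":"object","properties":{"commands":{"type":"array"},"claw":{"type":"number"}},"required":["commands"]}

```bash
mkdir -p pics; cat > h.py <<'E'
import numpy as np,cv2
from cell import readout,eyes
def snap(n,f):
    d=eyes.get_image(n); np.savez(f'pics/{f}.npz',**d); cv2.imwrite(f'pics/{f}.png',d['image'][:,:,::-1]); return d
def proj(d,P): 
    return cv2.projectPoints(np.float64(P).reshape(-1,3),d['rvec'],d['tvec'],d['mtx'],None)[0].reshape(-1,2)
def ray(d,u,v,z):
    R=cv2.Rodrigues(d['rvec'])[0]; c=-R.T@np.ravel(d['tvec']); r=R.T@np.linalg.inv(d['mtx'])@[u,v,1]
    return c+r*(z-c[2])/r[2]
def crop(d,f,x0,y0,w,h,s):
    cv2.imwrite(f'pics/{f}.png',cv2.resize(d['image'][y0:y0+h,x0:x0+w,::-1],None,fx=s,fy=s,interpolation=cv2.INTER_CUBIC))
E
python3 - <<'E'
from h import *
print(readout.read_state())
for n in('scene','top'):
    d=snap(n,n+'0'); R=cv2.Rodrigues(d['rvec'])[0]; print(n,-R.T@np.ravel(d['tvec']),R[2],d['mtx'][0,0])
E
```

```text
{'clock': 0.0, 'qpos': array([ 1.21323848,  0.62934789,  0.03841464,  1.51838107, -0.02698516,
        0.99628396, -0.02000693]), 'qd': array([ 1.97636425e-05,  6.51188425e-04,  6.03898173e-04,  8.40746078e-04,
       -8.90068831e-04,  3.38011703e-04,  1.19163724e-03]), 'tau': array([-4.70486975e-04, -5.63395357e+01,  1.22581970e+00, -1.93438393e+01,
        1.09448246e-02,  1.04352835e-02,  1.74443022e-05]), 'eef_pos': array([ 186.82149515, -621.9176755 ,  230.38326686]), 'tool_rot': array([-1.57081817,  0.00190289, -1.27901556]), 'force': array([-0.20718529,  0.40805567, -0.1130461 ]), 'torque': array([-0.01087519, -0.03152978, -0.01717257]), 'width': 85.38326236402891}
scene [ 866.96903629 -334.59503025  696.64841166] [-0.35835384  0.4579789  -0.81353418] 365.53023120350116
top [ 518.38355276  -12.19241598 1048.84565591] [ 0.05971677  0.0010089  -0.99821485] 474.32839254249956
```

View pics/scene0.png

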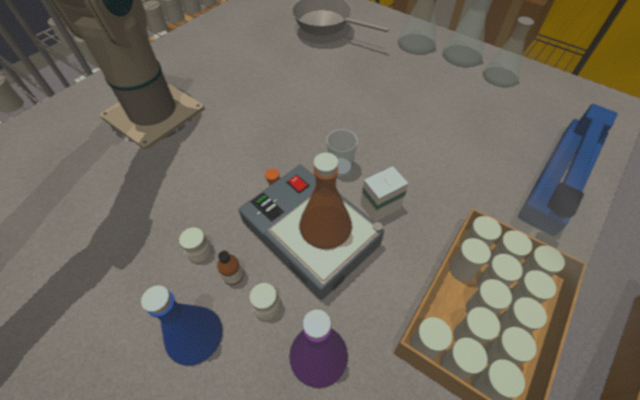

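View pics/top0.png

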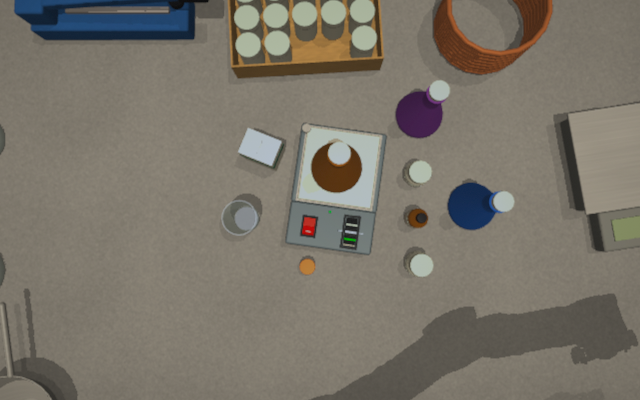

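The amber flask is the one on the stirrer (scene 325,215; top 338,165). Its look-alikes are the blue flask (scene 185,330), the purple flask (318,355) and the clear ones (~440,40). In the top view the rocker is at (309,226) and the wheel at (351,233). I'll check both in one close crop.

```bash
python3 - <<'E'
from h import *
d=dict(np.load('pics/top0.npz')); s=dict(np.load('pics/scene0.npz'))
a=cv2.resize(d['image'][110:270,275:400],None,fx=3.75,fy=3.75,interpolation=cv2.INTER_CUBIC)
b=cv2.resize(s['image'][160:240,230:320],None,fx=3.5,fy=3.5,interpolation=cv2.INTER_CUBIC)
c=np.zeros((600,800,3),np.uint8); c[:a.shape[0],:a.shape[1]]=a; c[:b.shape[0],480:480+b.shape[1]]=b[:,:320]
cv2.imwrite('pics/crop1.png',c[:,:,::-1])
E
```

```text
(no output)
```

View pics/crop1.png

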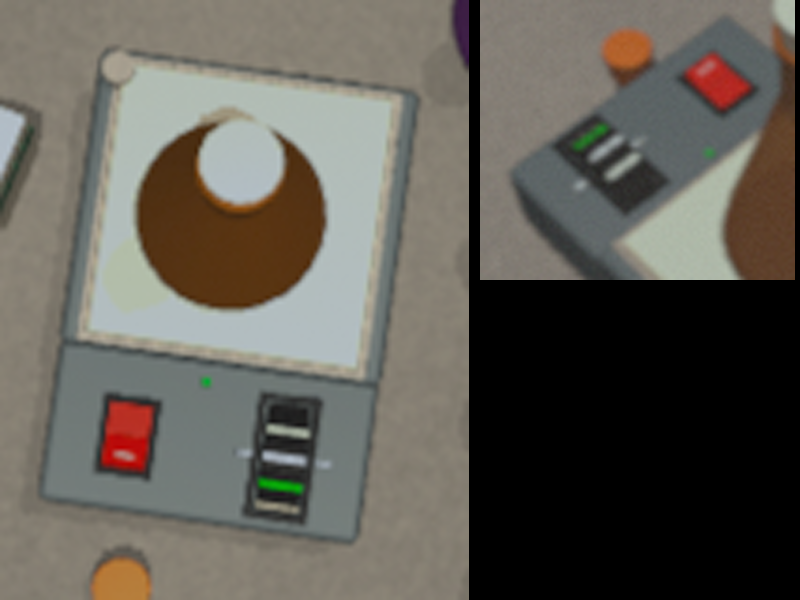

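The crop shows the rocker with its front half raised, and a white mark at the crown. The green mark is one detent towards the robot, so the wheel is at 0.449 and needs one click. Next is the stirrer pose fit.

```bash
cat >> h.py <<'E'
def st(p,P):
    c,s=np.cos(p[2]),np.sin(p[2]); P=np.float64(P).reshape(-1,3)
    return P@np.array([[c,s,0],[-s,c,0],[0,0,1]])+[p[0],p[1],0]
E
python3 - <<'E'
from h import *
from scipy.optimize import least_squares
d=dict(np.load('pics/top0.npz')); s=dict(np.load('pics/scene0.npz'))
M=np.array([[-130,90,60],[-130,-90,60],[117,-76,75],[-35,76,75],[-35,-76,75],[125,-90,60],[-88,-42,64],[-88,45,63]])
U=np.array([[41,497],[355,542],[404,93],[78,342],[365,381],[416,95],[284,459],[128,437]])/3.75+[275,110]
M2=np.array([[-130,-90,60],[-130,90,60],[-88,45,63],[-88,-42-22,60],[-88,-42+22,60]])
U2=np.array([[512-480,175],[728-480,18],[718-480,82],[580-480,186],[640-480,143]])/3.5+[230,160]
f1=lambda p:(proj(d,st(p,M))-U); f2=lambda p:(proj(s,st(p,M2))-U2)
for f in (f1,f2,lambda p:np.r_[f1(p),f2(p)]):
    r=least_squares(lambda p:f(p).ravel(),[520,0,-.1],x_scale=[10,10,.1]); print(r.x,np.round(f(r.x),1).tolist())
p=r.x; np.save('p.npy',p)
print('wheel',st(p,[-88,-42,77]),'rocker',st(p,[-100,45,67]))
print('bung',ray(d,307,266,28),'flask stop',ray(d,339,153,271))
E
```

```text
[ 6.00745225e+02 -3.75580747e+01 -1.39600334e-01] [[-1.0, 1.2], [1.2, 1.3], [-2.0, 1.9], [1.9, -2.2], [-1.4, -2.3], [1.1, -0.1], [0.0, 0.1], [0.1, 0.1]]
[ 6.05550410e+02 -3.70371905e+01 -1.38693231e-01] [[-1.8, -0.8], [-0.0, -1.7], [0.5, 0.5], [1.1, 0.8], [0.2, 0.9]]
[ 6.02281391e+02 -3.73620680e+01 -1.42506463e-01] [[-1.2, 0.3], [0.9, 0.7], [-1.9, 1.3], [1.8, -3.1], [-1.5, -3.0], [1.1, -0.7], [-0.2, -0.6], [-0.1, -0.7], [-2.9, -1.7], [-0.9, -2.3], [-0.5, -0.2], [-0.1, -0.1], [-1.0, 0.1]]
wheel [[509.20840258 -66.43815335  77.        ]] rocker [[509.68618644  21.38423401  67.        ]]
bung [435.96840545  24.92353969  28.        ] flask stop [641.07737486 -36.38099365 271.        ]
```

{"fn": "apply_moves", "kwargs": {
  "commands": [
    [[0,0,0,0,1,0],[0,0,0,0,1,0],[0,0,0,0,1,0],[0,0,0,0,1,0],[0,0,0,0,0.9,0],[0,0,0,0,0,0]]
  ],
  "claw": 0
}}

```text
clock: 0.6
eef_pos: [186.1, -619.8, 227.1]
tool_rot: [-1.574, 0.008, -1.727]
force: [-0.1, -0.3, -0.2]
width: 11.9
```

```bash
cat >> h.py <<'E'
from scipy.spatial.transform import Rotation as Ro
def to(P):
    s=readout.read_state(); p=np.load('p.npy'); R=Ro.from_euler('xyz',s['tool_rot'])
    T=st(p,P)[0]; D=Ro.from_euler('xyz',[-np.pi/2,0,p[2]-np.pi/2])
    print('clock %.2f'%s['clock'],'pos',s['eef_pos'].round(1),'F',s['force'].round(1),'w',round(s['width'],1))
    print('target',T.round(1),'shift units',(R.inv().apply(T-s['eef_pos'])/40).round(3),'turn units',((R.inv()*D).as_rotvec(True)/5).round(3))
E
python3 -c "
from h import *
to([-102,45,110])"
```

```text
clock 0.60 pos [ 186.1 -619.8  227.1] F [-0.1 -0.3 -0.2] w 11.9
target [507.7  21.7 110. ] shift units [-17.068   3.043   5.458] turn units [ 0.039 -0.158 -0.091]
```

{"fn": "apply_moves", "kwargs": {
  "commands": [
    [[-0.85,0,0.27,0,0,0],[-0.85,0,0.27,0,0,0],[-0.85,0,0.27,0,0,0],[-0.85,0,0.27,0,0,0],[-0.85,0,0.27,0,0,0],[-0.85,0,0.27,0,0,0],[-0.85,0,0.27,0,0,0],[-0.85,0,0.27,0,0,0]]
  ]
}}

```text
clock: 1.27
eef_pos: [309.6, -360.9, 224.3]
tool_rot: [-1.58, 0.003, -1.722]
force: [0.9, -0.7, 0.8]
width: 0.1
```

{"fn": "apply_moves", "kwargs": {
  "commands": [
    [[-0.85,0,0.27,0,0,0],[-0.85,0,0.27,0,0,0],[-0.85,0,0.27,0,0,0],[-0.85,0,0.27,0,0,0],[-0.85,0,0.27,0,0,0],[-0.85,0,0.27,0,0,0],[-0.85,0,0.27,0,0,0],[0,0,0,0,0,0]]
  ]
}}

```text
clock: 1.93
eef_pos: [424.5, -116.6, 224.5]
tool_rot: [-1.577, 0.006, -1.69]
force: [0.8, 0.4, 0.4]
width: -0.2
```

```bash
python3 -c "
from h import *
to([-102,45,110])"
```

```text
clock 1.93 pos [ 424.5 -116.6  224.5] F [0.8 0.4 0.4] w -0.2
target [507.7  21.7 110. ] shift units [-3.662  2.875  1.673] turn units [ 0.077  0.262 -0.069]
```

{"fn": "apply_moves", "kwargs": {
  "commands": [
    [[-0.8,0.1,0.36,0,0.13,0],[-0.8,0.3,0.36,0,0.13,0],[-0.8,0.5,0.36,0,0,0],[-0.8,0.5,0.36,0,0,0],[-0.5,0.5,0.2,0,0,0],[0,0.5,0,0,0,0],[0,0.3,0,0,0,0],[0,0,0,0,0,0]]
  ]
}}

```text
clock: 2.6
eef_pos: [514.7, 31.3, 113.2]
tool_rot: [-1.57, 0.009, -1.688]
force: [-0.5, -0.3, -0.5]
width: 0.1
```

```bash
python3 -c "
from h import *
to([-102,45,85])"
```

```text
clock 2.60 pos [514.7  31.3 113.2] F [-0.5 -0.3 -0.5] w 0.1
target [507.7  21.7  85. ] shift units [ 0.265  0.703 -0.146] turn units [-0.009  0.295 -0.102]
```

{"fn": "apply_moves", "kwargs": {
  "commands": [
    [[0.26,0.3,-0.15,0,0.3,-0.1],[0,0.3,0,0,0,0],[0,0.1,0,0,0,0],[0,0,0,0,0,0],[0,0,0,0,0,0]]
  ]
}}

```text
clock: 3.02
eef_pos: [507.9, 20.2, 85.6]
tool_rot: [-1.57, 0.0, -1.709]
force: [0.2, 0.6, 0.8]
width: 0.1
```

```bash
python3 -c "
from h import *
to([-102,45,72])
d=snap('scene','s1');t=snap('top','t1')
c=np.vstack([cv2.resize(x[:,:,::-1],(640,290),interpolation=cv2.INTER_CUBIC) for x in (d['image'][140:240,200:420],t['image'][170:270,250:470])])
cv2.imwrite('pics/c2.png',c)"
```

```text
clock 3.02 pos [507.9  20.2  85.6] F [0.2 0.6 0.8] w 0.1
target [507.7  21.7  72. ] shift units [-0.035  0.341 -0.009] turn units [-0.012  0.052 -0.001]
```

View pics/c2.png

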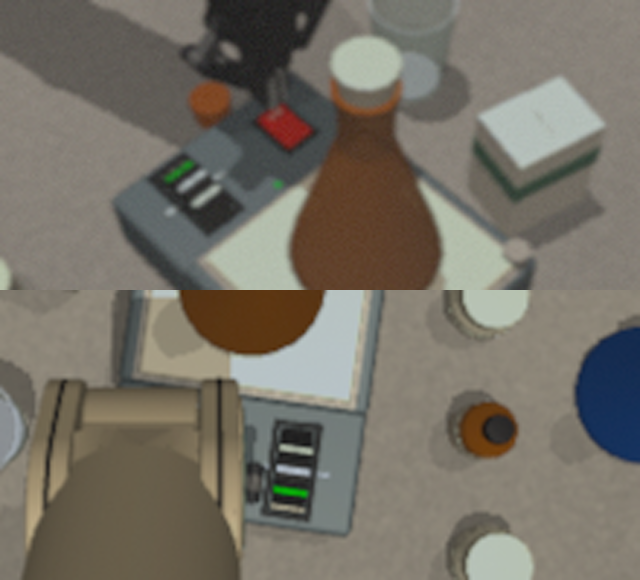

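The scene crop shows the closed fingertips just above the front half of the rocker (crop 275,105), and green still one detent in front. I'll press now.

{"fn": "apply_moves", "kwargs": {
  "commands": [
    [[-0.03,0.15,0,0,0,0],[0,0.15,0,0,0,0],[0,0.1,0,0,0,0],[0,0.08,0,0,0,0],[0,0.06,0,0,0,0]]
  ]
}}

```text
clock: 3.53
eef_pos: [509.9, 22.0, 64.8]
tool_rot: [-1.565, 0.002, -1.708]
force: [-1.9, -0.2, 2.1]
width: -0.0
```

```bash
python3 -c "
from h import *
to([-102,45,64])"
```

```text
clock 3.53 pos [509.9  22.   64.8] F [-1.9 -0.2  2.1] w -0.0
target [507.7  21.7  64. ] shift units [ 0.015  0.02  -0.053] turn units [-0.065  0.059 -0.018]
```

{"fn": "apply_moves", "kwargs": {
  "commands": [
    [[0,0.05,-0.05,0,0,0],[0,0.05,0,0,0,0],[0,0.05,0,0,0,0],[0,0,0,0,0,0]]
  ]
}}

```text
clock: 3.87
eef_pos: [509.6, 22.1, 64.3]
tool_rot: [-1.56, 0.003, -1.709]
force: [0.3, -0.1, 0.1]
width: -0.0
```

{"fn": "apply_moves", "kwargs": {
  "commands": [
    [[0,0.08,0,0,0,0],[0,0.08,0,0,0,0],[0,0.08,0,0,0,0]]
  ]
}}

```text
clock: 4.12
eef_pos: [510.2, 22.1, 63.1]
tool_rot: [-1.556, 0.005, -1.709]
force: [-10.1, -0.3, 41.8]
width: 0.2
```

{"fn": "apply_moves", "kwargs": {
  "commands": [
    [[0,-0.3,0,0,0,0],[0,-0.5,0,0,0,0],[0,-0.4,0,0,0,0],[0.5,0,0,0,0,0],[0.6,0,0,0,0,0],[0.6,0,0,0,0,0],[0.4,0,0,0,0,0],[0,0,0,0,0,0]]
  ]
}}

```text
clock: 4.78
eef_pos: [499.8, -61.8, 113.2]
tool_rot: [-1.55, 0.007, -1.703]
force: [0.1, 0.0, -0.4]
width: -0.0
```

```bash
python3 -c "
from h import *
to([-96,-42,90])
d=snap('scene','s2')
crop(d,'c3',230,150,100,80,6)"
```

```text
clock 4.78 pos [499.8 -61.8 113.2] F [ 0.1  0.  -0.4] w -0.0
target [501.3 -65.3  90. ] shift units [0.085 0.58  0.037] turn units [-0.243  0.115 -0.079]
```

View pics/c3.png

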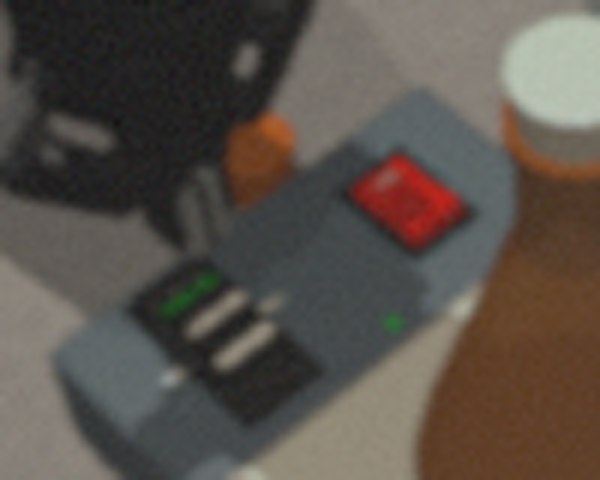

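```bash
python3 - <<'E'
from h import *
p=np.load('p.npy')
a,b=[np.load(f'pics/{n}.npz') for n in('scene0','s2')]
for x in(-14,-11,-8,-4,4,8,12,15):
    u,v=proj(dict(a),st(p,[-88+x,45,64]))[0]
    print(x,[cv2.getRectSubPix(np.float32(i['image']),(3,3),(float(u),float(v))).mean((0,1)).round().tolist() for i in(a,b)])
c=[cv2.resize(i['image'][170:205,275:325,::-1],None,fx=8,fy=8,interpolation=cv2.INTER_CUBIC) for i in(a,b)]
cv2.imwrite('pics/c4.png',np.hstack(c))
E
```

```text
-14 [[176.0, 84.0, 81.0], [135.0, 66.0, 60.0]]
-11 [[180.0, 79.0, 75.0], [140.0, 67.0, 59.0]]
-8 [[180.0, 57.0, 51.0], [138.0, 49.0, 44.0]]
-4 [[177.0, 41.0, 34.0], [135.0, 35.0, 31.0]]
4 [[177.0, 41.0, 34.0], [131.0, 37.0, 32.0]]
8 [[180.0, 42.0, 35.0], [142.0, 36.0, 32.0]]
12 [[178.0, 40.0, 34.0], [147.0, 34.0, 28.0]]
15 [[161.0, 41.0, 34.0], [127.0, 35.0, 30.0]]
```

View pics/c4.png

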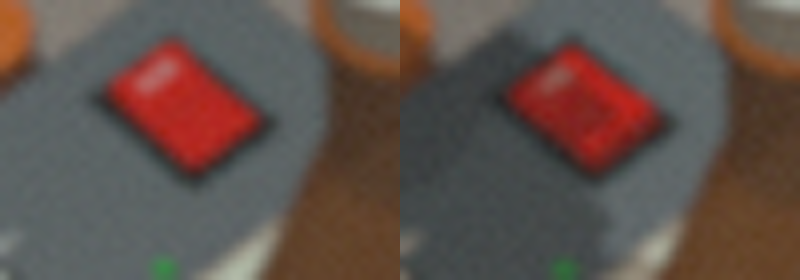

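The rocker is over: its front edge has dropped and its rear edge has risen compared with the start. Green is still one detent ahead of the pointers. Now I'll approach the wheel.

{"fn": "apply_moves", "kwargs": {
  "commands": [
    [[0.08,0.2,0.04,-0.24,0.1,-0.08],[0,0.2,0,0,0,0],[0,0.1,0,0,0,0],[0,0,0,0,0,0]]
  ]
}}

```text
clock: 5.17
eef_pos: [502.2, -59.4, 90.0]
tool_rot: [-1.574, 0.002, -1.707]
force: [-0.9, 0.9, 0.1]
width: -0.2
```

```bash
python3 -c "
from h import *
to([-95,-42,79])"
```

```text
clock 5.17 pos [502.2 -59.4  90. ] F [-0.9  0.9  0.1] w -0.2
target [502.3 -65.4  79. ] shift units [0.15  0.275 0.023] turn units [ 0.031  0.069 -0.029]
```

{"fn": "apply_moves", "kwargs": {
  "commands": [
    [[0.15,0.1,0,0,0.05,0],[0,0.1,0,0,0,0],[0,0.05,0,0,0,0],[0,0,0,0,0,0]]
  ]
}}

```text
clock: 5.5
eef_pos: [500.9, -63.2, 77.7]
tool_rot: [-1.576, 0.003, -1.708]
force: [-0.2, -0.4, -1.1]
width: -0.3
```

```bash
python3 -c "
from h import *
to([-95,-42,75])"
```

```text
clock 5.50 pos [500.9 -63.2  77.7] F [-0.2 -0.4 -1.1] w -0.3
target [502.3 -65.4  75. ] shift units [0.051 0.066 0.043] turn units [ 0.059  0.062 -0.037]
```

{"fn": "apply_moves", "kwargs": {
  "commands": [
    [[0.03,0.03,0.03,0.06,0,0],[0,0.03,0,0,0,0],[0,0,0,0,0,0]]
  ]
}}

```text
clock: 5.75
eef_pos: [502.0, -64.1, 75.8]
tool_rot: [-1.57, 0.004, -1.707]
force: [-0.1, -0.1, 4.8]
width: -0.2
```

{"fn": "apply_moves", "kwargs": {
  "commands": [
    [[0,0.025,0,0,0,0],[0,0,0.06,0,0,0],[0,0,0.06,0,0,0],[0,0,0,0,0,0]]
  ]
}}

```text
clock: 6.08
eef_pos: [503.8, -64.4, 76.4]
tool_rot: [-1.574, 0.004, -1.708]
force: [0.2, -0.2, 3.3]
width: 0.2
```

{"fn": "apply_moves", "kwargs": {
  "commands": [
    [[0,0.04,0,0,0,0],[0,0.02,0.06,0,0,0],[0,0.01,0.06,0,0,0],[0,0.01,0.06,0,0,0]]
  ]
}}

```text
clock: 6.42
eef_pos: [509.8, -65.3, 74.8]
tool_rot: [-1.575, 0.005, -1.708]
force: [-0.8, 0.3, 8.7]
width: -0.2
```

{"fn": "apply_moves", "kwargs": {
  "commands": [
    [[0,0,0.05,0,0,0],[0,0,0.03,0,0,0],[0,0,0,0,0,0]]
  ]
}}

```text
clock: 6.67
eef_pos: [516.3, -66.2, 76.4]
tool_rot: [-1.568, 0.005, -1.708]
force: [-0.0, -0.0, 2.8]
width: -0.1
```

```bash
python3 -c "
from h import *
to([-83,-42,75])
d=snap('scene','s3')
crop(d,'c5',230,170,80,60,8)"
```

```text
clock 6.67 pos [516.3 -66.2  76.4] F [-0.  -0.   2.8] w -0.1
target [514.2 -67.1  75. ] shift units [ 0.031  0.035 -0.049] turn units [-0.034  0.058 -0.056]
```

View pics/c5.png

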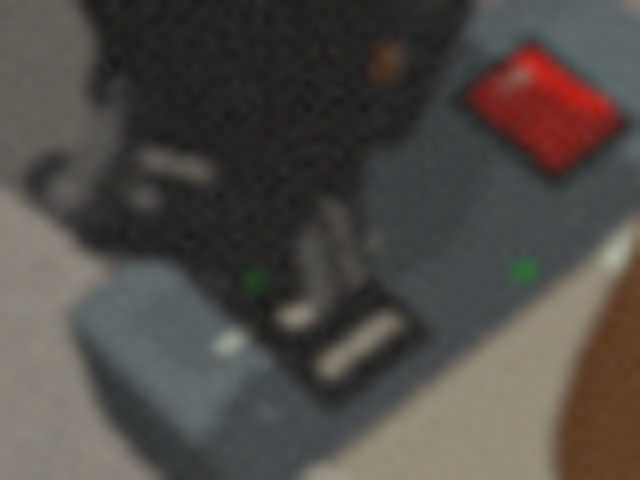

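{"fn": "apply_moves", "kwargs": {
  "commands": [
    [[0,-0.2,0,0,0,0],[0,-0.5,0,0,0,0],[0,-0.5,-0.3,0,0,0],[0,-0.5,-0.6,0,0,0],[0,-0.2,-0.8,0,0,0],[0,0,-0.8,0,0,0],[0,0,0,0,0,0]]
  ]
}}

```text
clock: 7.3
eef_pos: [412.9, -53.1, 154.9]
tool_rot: [-1.568, 0.004, -1.709]
force: [-1.3, 0.3, -0.8]
width: 0.3
```

```bash
python3 -c "
from h import *
to([-83,-42,75])
d=snap('scene','s4')
crop(d,'c6',230,160,100,75,6)"
```

```text
clock 7.30 pos [412.9 -53.1 154.9] F [-1.3  0.3 -0.8] w 0.3
target [514.2 -67.1  75. ] shift units [0.006 2.004 2.551] turn units [-0.027  0.047 -0.047]
```

View pics/c6.png

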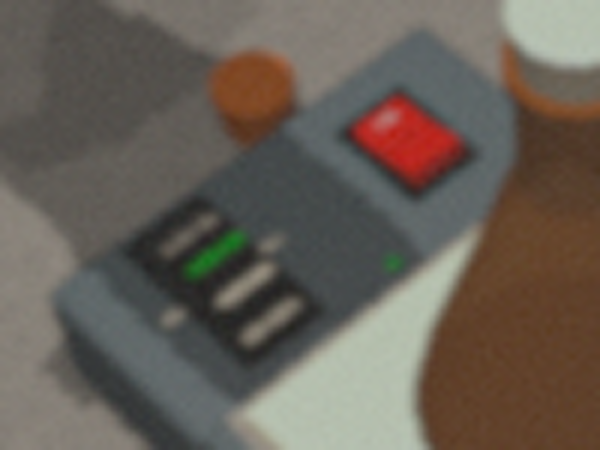

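Green now sits exactly where the crown's white mark was before, at crop (215,255) between the pointers. The rocker is on and the arm is clear. I'll do one numeric check that the other things are undisturbed, then hand in.

```bash
python3 - <<'E'
from h import *
from cell import finish_job
a=np.load('pics/scene0.npz')['image']; b=np.load('pics/s4.npz')['image']
for n,(x,y,w,h) in dict(flask=(300,150,55,95),carton=(358,165,55,50),jars=(175,225,110,95),bung=(262,165,22,20),beaker=(325,128,35,30)).items():
    f=lambda i:cv2.GaussianBlur(cv2.cvtColor(i[y:y+h,x:x+w],7).astype(np.float32),(0,0),1)
    print(n,[round(float(v),2) for v in cv2.phaseCorrelate(f(a),f(b))[0]])
s=readout.read_state(); print(s['clock'],s['force'].round(1))
print(finish_job())
E
```

```text
flask [0.01, -0.02]
carton [0.0, 0.04]
jars [0.01, 0.01]
bung [-0.28, -0.1]
beaker [-0.02, 0.04]
7.35 [0.2 0.6 0.5]
the job is handed in; nothing more can be done
None
```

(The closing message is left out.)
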